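Set out the samples still to be checked on the electronics bench

ROBOT

A 6-joint arm with a two-finger parallel gripper is mounted at the origin on the work surface. World frame = base frame: x ahead of the robot, y to its left, z up, the work surface at z = 0. Lengths are in m, angles in rad, forces in N, time in s.
With the tool pointing down it reaches from about 0.275 to 0.75 m from the base axis. Payload 10.2 kg.
Tool frame: the origin (TCP) lies on the centre line of the jaws, within the pads' length; the fingertips stand bot.tip_extent ahead of it and the grasp point (between the pads) is the TCP (bot.tip_extent is the distance from the TCP to the fingertips, in m); z points along the fingers, y is the line along which they close (so a half turn about z gives the same grasp; the last joint's range is limited). The gripper opens to 85 mm and grips with 20 to 120 N. Pads are 22 mm wide; open, the fingers measure 114 mm over their backs; the gripper's body (76 mm by 85 mm) begins 54 mm behind the grasp point. The pads swing forward as they close: fully open they stand 13 mm farther back than shut.
Start: joints at [-1.374, 0.313, 1.498, -0, 1.331, -0.223], TCP at [0.214, -0.479, 0.25] pointing down, gripper open.
Joint ranges: [-2.94, 2.94], [-0.97, 2.17], [0.19, 2.56], [-1.23, 4.37], [0.02, 3.11], [-2.88, 2.88]. Speed limits (rad/s): [2.39, 2.39, 3.01, 3.14, 3.14, 3.14].

INTERFACE

Orientations are given as a unit quaternion [x, y, z, w].
In Python, from cell import bot gives the robot as it stands.
- The arm moves only by the tool apply_moves, never from a script. Its argument "deltas" is a list of rows, each a list of 3 entries, a list of its own where there are three numbers: the gripper's target within -1 to 1 (fully open at 1, half-way at 0, shut at -1), then the shift along the tool's x, y, z each as a share of 25 mm, from -1 to 1, then the turn about the tool's z as a share of 0.1 rad, from -1 to 1. A call has 1 to 20 rows; each row shifts and turns the commanded pose from where the row before left it, along the tool's axes as they then stand; what a row does not reach is not made up. A row lasts 1/12 s, in which the tool goes at most 41.7 mm and 7.16 degrees, less where a joint would pass 70% of its speed; a pose out of reach is approached as far as the arm can. A call with a number of a shift or a turn outside -1 to 1 is refused whole. A call with a gripper value outside its range is refused whole. The fingers move at their own pace and stop on an object; "newtons" is the grip in N (left out, the last holds). Time passes only in rows, so rows that do not move let the fingers close. It gives the time, the measured TCP pose, the force, the opening and the grip force at its end, in the units of the state.
- bot.observe(): the state, without advancing time (a new reading comes with each control period).
- bot.read_camera(name): name is "scene" or "top"; returns a dict with "img" (400x640x3 uint8, red, green, blue), "fx", "fy", "cx", "cy" (pixels), "origin" and "attitude" of the camera in the world. Camera axes: x right, y down, z forward; pixel columns grow to the right and rows downward; lengths in m; the calibration is good to about 2 mm. A picture is of the moment at which its call begins. There is no depth.
- bot.sign_off(): hands the job in; it is judged then, once.
The state is a dict: "clock": time; "q": joint angles; "joint_velocities": joint speeds; "joint_torque": joint torques, N m; "ee_pos": TCP position; "ee_rot": TCP orientation; "contact_force": force on the tool from outside, world axes, zero at the start; "ft_torque": the same for the moment, N m; "grip_width": opening from 0.0 (shut) to 1.0 (fully open); "grip_force": force on a finger pad.
Only numpy, scipy, OpenCV 4.12 (cv2) and the standard library are available. Lean on these libraries where they do the work, as an engineer would, in place of code of your own. Each camera call takes 0.05 s, during which the arm holds its last target. There are 200 camera calls.

TASK

One of each of the three part types in the sloping rack has to be checked, and one type is already done: a sample of it stands on the small black rubber pad. Take the other two types from the rack: stand the taller one on the test fixture, midway between its two terminal posts, and the shorter one on the bench to the left of the handheld meter (left as the robot sees it), opposite the middle of its long side and about 35 mm clear of it. Both must end upright, with any flat sides square to the fixture or meter; leave everything else where it is.

Things in the scene. Friction and masses are not known exactly. Their poses are not given: they have to be found in the camera images.
- rack_can_c (a point): Loose part on the sloping rack, capacitor can: black upright cylinder, 36 mm diameter, 62 mm tall (the tallest type), aluminium top with two 4 mm studs above that height, about 80 g. Point at its centre, half-way up; its z runs up the part. At the start it stands on the slope against the lip, so it leans 25 degrees from vertical, its top towards the rack's -x, and its y parallel to the rack's y.
- rack_sink_c (a point): Loose part on the sloping rack, finned heat sink: bare aluminium block with six upright fins, 36 (x) x 40 (y) mm, 50 mm tall (the middle type); its two y faces are flat, about 100 g. Point at its centre, half-way up; its z runs up the part. At the start it stands on the slope against the lip, so it leans 25 degrees from vertical, its top towards the rack's -x, and its y parallel to the rack's y.
- rack_trafo_c (a point): Loose part on the sloping rack, small transformer: dark steel core 22 (x) x 42 (y) mm on a 36 x 42 mm foot with a copper-coloured coil bulging in x, 38 mm tall (the shortest type); flat on its two y faces, about 220 g. Point at its centre, half-way up; its z runs up the part. At the start it stands on the slope against the lip, so it leans 25 degrees from vertical, its top towards the rack's -x, and its y parallel to the rack's y.
- other_can_c (a point): A second part of the same type (capacitor can: black upright cylinder, 36 mm diameter, 62 mm tall (the tallest type), aluminium top with two 4 mm studs above that height). Point at its centre, half-way up. One of these three second parts stands on the rubber pad (already checked), the other two are in the reject bin. To be left alone.
- other_sink_c (a point): A second part of the same type (finned heat sink: bare aluminium block with six upright fins, 36 (x) x 40 (y) mm, 50 mm tall (the middle type); its two y faces are flat). Point at its centre, half-way up. One of these three second parts stands on the rubber pad (already checked), the other two are in the reject bin. To be left alone.
- other_trafo_c (a point): A second part of the same type (small transformer: dark steel core 22 (x) x 42 (y) mm on a 36 x 42 mm foot with a copper-coloured coil bulging in x, 38 mm tall (the shortest type); flat on its two y faces). Point at its centre, half-way up. One of these three second parts stands on the rubber pad (already checked), the other two are in the reject bin. To be left alone.
- rack_lip (a point): Fixed sloping grey rack, 290 mm wide (its y). Point in the middle of the low edge of its slope, where slope and lip meet, 30 mm above the bench. The slope rises towards the rack's +x (away from the robot) at 25 degrees for 109 mm; the lip stands 13 mm above the slope at its low edge. The point's frame is level (z up), not tilted. Parts touch the lip (the middle of each underside is 18.5 mm up the slope), one about 95 mm to either side of the middle one, in any order.
- fixture_mid (a point): Fixed test fixture: white base plate 80 (x) x 220 (y) x 8 mm with two grey terminal posts (40 x 30 mm, tops with brass studs 52 mm above the bench), centred at y = -90 and +90 mm, clear gap between them 150 mm. Point on the top face of the plate, midway between the posts, 8 mm above the bench; y points from post to post, z up.
- meter_mid (a point): Fixed yellow handheld meter lying on its back, 140 (x, long) x 70 (y) x 32 mm. Point at the middle of its top face. x runs along it to its screen end, away from the robot; +y is its left side as the robot sees it, that side 35 mm from this point. Dial pointer up to 40 mm high.
- pad: Fixed black rubber pad, 75 x 75 x 3 mm, for parts already checked; one part stands on it. Origin under its centre, on the bench.
- bin: Fixed low grey reject bin, 200 (x) x 110 (y) x 25 mm, open at the top, with two parts in it. Origin under its centre, on the bench.
- screwdriver: Loose screwdriver lying on the bench; bystander. Not needed for the work.
- tape: Loose roll of clear tape, 90 mm across, 18 mm high, lying flat on the bench; bystander. Origin under its centre.
Not all that is in view belongs to the job. Leave any blue or turquoise look-alike of the part that bears rack_can_c alone.

How it is judged:
On the way, in this order (a step that is already met when the one before it is completed fails the run):
1. a part of a missing type has been lifted clear of the rack (((not (horizontal distance between other_can_c and pad below 0.06 m) and distance of rack_can_c from where it was at the start of the episode above 0.04 m) or (not (horizontal distance between other_sink_c and pad below 0.06 m) and distance of rack_sink_c from where it was at the start of the episode above 0.04 m) or (not (horizontal distance between other_trafo_c and pad below 0.06 m) and distance of rack_trafo_c from where it was at the start of the episode above 0.04 m))), for 0.2 s.
2. one of the two missing parts stands in its place (either may be first) (((not (horizontal distance between other_can_c and pad below 0.06 m) and (x of rack_can_c in the frame of fixture_mid between -0.012 and 0.012 m and y of rack_can_c in the frame of fixture_mid between -0.012 and 0.012 m and z of rack_can_c in the frame of fixture_mid between 0.025 and 0.037 m and angle between rack_can_c's own z axis and vertical below 0.08 rad and linear speed of rack_can below 0.02 m/s)) or (horizontal distance between other_can_c and pad below 0.06 m and (x of rack_sink_c in the frame of fixture_mid between -0.012 and 0.012 m and y of rack_sink_c in the frame of fixture_mid between -0.012 and 0.012 m and z of rack_sink_c in the frame of fixture_mid between 0.019 and 0.031 m and angle between rack_sink_c's own z axis and vertical below 0.08 rad and linear speed of rack_sink below 0.02 m/s and (angle between the x axis of rack_sink_c and the x axis of fixture_mid, either way round below 0.2 rad or angle between the x axis of rack_sink_c and the y axis of fixture_mid, either way round below 0.2 rad))) or (not (horizontal distance between other_trafo_c and pad below 0.06 m) and (x of rack_trafo_c in the frame of meter_mid between -0.015 and 0.015 m and y of rack_trafo_c in the frame of meter_mid between 0.075 and 0.105 m and height (world z) of rack_trafo_c between 0.013 and 0.025 m and angle between rack_trafo_c's own z axis and vertical below 0.08 rad and linear speed of rack_trafo below 0.02 m/s and (angle between the x axis of rack_trafo_c and the x axis of meter_mid, either way round below 0.2 rad or angle between the x axis of rack_trafo_c and the y axis of meter_mid, either way round below 0.2 rad))) or (horizontal distance between other_trafo_c and pad below 0.06 m and (x of rack_sink_c in the frame of meter_mid between -0.015 and 0.015 m and y of rack_sink_c in the frame of meter_mid between 0.075 and 0.105 m and height (world z) of rack_sink_c between 0.019 and 0.031 m and angle between rack_sink_c's own z axis and vertical below 0.08 rad and linear speed of rack_sink below 0.02 m/s and (angle between the x axis of rack_sink_c and the x axis of meter_mid, either way round below 0.2 rad or angle between the x axis of rack_sink_c and the y axis of meter_mid, either way round below 0.2 rad))))), for 0.2 s.
At the end, for the whole second after the job is handed in: Taller missing part on the fixture plate within 12 mm of midway, each way; shorter one 90 +/- 15 mm left of the meter's centre line, within 15 mm of opposite its middle. Upright to 0.08 rad, square to 0.2 rad (any quarter turn), at height to 6 mm, at rest. All else within 20 mm of its start (((horizontal distance between other_can_c and pad below 0.06 m and (x of rack_sink_c in the frame of fixture_mid between -0.012 and 0.012 m and y of rack_sink_c in the frame of fixture_mid between -0.012 and 0.012 m and z of rack_sink_c in the frame of fixture_mid between 0.019 and 0.031 m and angle between rack_sink_c's own z axis and vertical below 0.08 rad and linear speed of rack_sink below 0.02 m/s and (angle between the x axis of rack_sink_c and the x axis of fixture_mid, either way round below 0.2 rad or angle between the x axis of rack_sink_c and the y axis of fixture_mid, either way round below 0.2 rad)) and (x of rack_trafo_c in the frame of meter_mid between -0.015 and 0.015 m and y of rack_trafo_c in the frame of meter_mid between 0.075 and 0.105 m and height (world z) of rack_trafo_c between 0.013 and 0.025 m and angle between rack_trafo_c's own z axis and vertical below 0.08 rad and linear speed of rack_trafo below 0.02 m/s and (angle between the x axis of rack_trafo_c and the x axis of meter_mid, either way round below 0.2 rad or angle between the x axis of rack_trafo_c and the y axis of meter_mid, either way round below 0.2 rad)) and distance of rack_can_c from where it was at the start of the episode below 0.02 m) or (horizontal distance between other_sink_c and pad below 0.06 m and (x of rack_can_c in the frame of fixture_mid between -0.012 and 0.012 m and y of rack_can_c in the frame of fixture_mid between -0.012 and 0.012 m and z of rack_can_c in the frame of fixture_mid between 0.025 and 0.037 m and angle between rack_can_c's own z axis and vertical below 0.08 rad and linear speed of rack_can below 0.02 m/s) and (x of rack_trafo_c in the frame of meter_mid between -0.015 and 0.015 m and y of rack_trafo_c in the frame of meter_mid between 0.075 and 0.105 m and height (world z) of rack_trafo_c between 0.013 and 0.025 m and angle between rack_trafo_c's own z axis and vertical below 0.08 rad and linear speed of rack_trafo below 0.02 m/s and (angle between the x axis of rack_trafo_c and the x axis of meter_mid, either way round below 0.2 rad or angle between the x axis of rack_trafo_c and the y axis of meter_mid, either way round below 0.2 rad)) and distance of rack_sink_c from where it was at the start of the episode below 0.02 m) or (horizontal distance between other_trafo_c and pad below 0.06 m and (x of rack_can_c in the frame of fixture_mid between -0.012 and 0.012 m and y of rack_can_c in the frame of fixture_mid between -0.012 and 0.012 m and z of rack_can_c in the frame of fixture_mid between 0.025 and 0.037 m and angle between rack_can_c's own z axis and vertical below 0.08 rad and linear speed of rack_can below 0.02 m/s) and (x of rack_sink_c in the frame of meter_mid between -0.015 and 0.015 m and y of rack_sink_c in the frame of meter_mid between 0.075 and 0.105 m and height (world z) of rack_sink_c between 0.019 and 0.031 m and angle between rack_sink_c's own z axis and vertical below 0.08 rad and linear speed of rack_sink below 0.02 m/s and (angle between the x axis of rack_sink_c and the x axis of meter_mid, either way round below 0.2 rad or angle between the x axis of rack_sink_c and the y axis of meter_mid, either way round below 0.2 rad)) and distance of rack_trafo_c from where it was at the start of the episode below 0.02 m))); the robot touches nothing.
It fails at once if a part on the pad or in the reject bin is displaced by more than 20 mm (distance of any of other_can_c, other_sink_c, other_trafo_c from where it was at the start of the episode above 0.02 m).
It fails at once if the rack part of the type already on the pad is displaced by more than 20 mm ((horizontal distance between other_can_c and pad below 0.06 m and distance of rack_can_c from where it was at the start of the episode above 0.02 m) or (horizontal distance between other_sink_c and pad below 0.06 m and distance of rack_sink_c from where it was at the start of the episode above 0.02 m) or (horizontal distance between other_trafo_c and pad below 0.06 m and distance of rack_trafo_c from where it was at the start of the episode above 0.02 m)).
It fails at once if the screwdriver or the tape roll is displaced by more than 20 mm (distance of any of screwdriver, tape from where it was at the start of the episode above 0.02 m).
It also fails if it takes over 54 s, if anything falls off the work surface, if the arm or the gripper's body presses on something with over 40 N, if the wrist force passes 120 N, or if a joint passes its speed limit or range.

## Working session

There is one attempt and no reset: what is moved stays moved. The work goes in short steps, Python scripts to look and compute and a tool call to move; the robot and the scene stay as the last step left them, time stands still between calls to the robot, and variables do not carry over. Pictures are saved under pics/ and viewed, at most 10 in all, crops included, and the job is handed in when it is done.

Besides the shell and the picture viewer there is one more tool, called by a JSON object that holds its "api" and its "payload", one argument or row to a line. apply_moves: Moves the arm, as the interface text tells. Its arguments: {"type":"object","properties":{"deltas":{"type":"array"},"newtons":{"type":"number"}},"required":["deltas"]}

```bash
ls; mkdir -p pics; python3 - <<'E'
from cell import bot
import cv2,json
o=bot.observe();print(o, bot.tip_extent)
for n in("scene","top"):
    c=bot.read_camera(n);cv2.imwrite(f"pics/{n}0.png",c["img"][:,:,::-1])
    print(n,{k:v for k,v in c.items() if k!="img"})
E
```

```text
pics
{'clock': 0.0, 'q': array([-1.37438805e+00,  3.13469271e-01,  1.49842747e+00,  1.89794657e-05,
        1.33099654e+00, -2.23432433e-01]), 'joint_velocities': array([0.00045983, 0.00074867, 0.00040144, 0.00016897, 0.00069568,
       0.00116205]), 'joint_torque': array([ 3.70919706e-04, -4.12268472e+01, -2.59742385e+01, -1.42543554e-04,
        4.12996887e-03,  1.37951935e-05]), 'ee_pos': array([ 0.2139299 , -0.4791877 ,  0.24972882]), 'ee_rot': array([ 9.78047778e-01,  2.08379750e-01,  1.80027021e-05, -6.50129818e-04]), 'contact_force': array([-0.24395711, -0.13289078, -0.30553478]), 'ft_torque': array([-0.01253253, -0.01816945, -0.03078223]), 'grip_force': 0.0, 'grip_width': 1.00474137075979} 0.019
scene {'fx': 372.902182591011, 'fy': 372.902182591011, 'cx': 318.2565908450319, 'cy': 205.15914049900402, 'origin': array([1.17032872, 0.7714242 , 0.64367033]), 'attitude': array([ 0.30399035,  0.81579215, -0.46100925, -0.17188222])}
top {'fx': 445.164238283174, 'fy': 445.164238283174, 'cx': 318.5982620147139, 'cy': 198.49088791263426, 'origin': array([0.5191748 , 0.07529277, 1.3277937 ]), 'attitude': array([-0.6988478 ,  0.71493005, -0.01432793,  0.01677789])}
```

View pics/scene0.png

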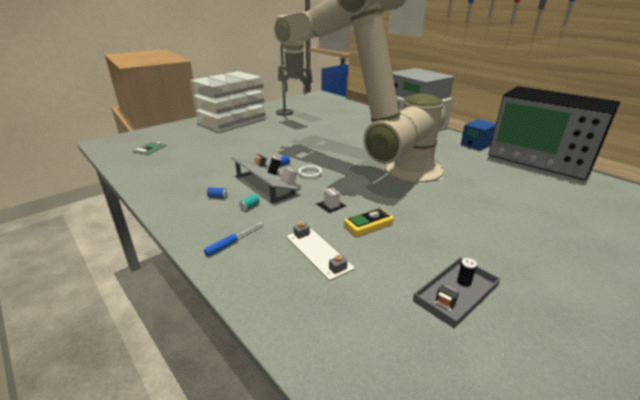

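View pics/top0.png

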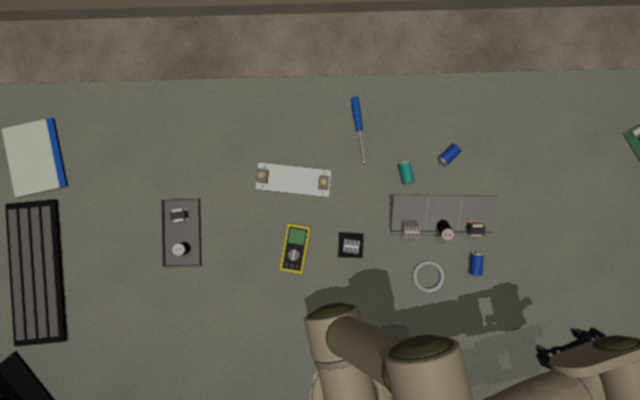

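The pad at (350,245) holds a heat sink. So the can goes to the fixture and the transformer goes beside the meter. In the top view the rack holds the sink at (411,229), the can at (446,230) and the transformer at (477,228).

```bash
cat > h.py <<'E'
from cell import bot
import numpy as np, cv2
from scipy.spatial.transform import Rotation as R
def ray(c,px):
    px=np.atleast_2d(px).astype(float)
    d=np.c_[(px[:,0]-c["cx"])/c["fx"],(px[:,1]-c["cy"])/c["fy"],np.ones(len(px))]
    return R.from_quat(c["attitude"]).apply(d)
def plane(c,px,z):
    d=ray(c,px); return c["origin"]+d*((z-c["origin"][2])/d[:,2])[:,None]
def proj(c,P):
    p=R.from_quat(c["attitude"]).inv().apply(np.atleast_2d(P)-c["origin"])
    return np.c_[p[:,0]/p[:,2]*c["fx"]+c["cx"],p[:,1]/p[:,2]*c["fy"]+c["cy"]]
def blob(m,roi):
    x0,y0,x1,y1=roi; k=np.zeros_like(m); k[y0:y1,x0:x1]=m[y0:y1,x0:x1]
    n,l,s,_=cv2.connectedComponentsWithStats(k); i=1+np.argmax(s[1:,4])
    p=np.argwhere(l==i)[:,::-1].astype(np.float32)
    return p,cv2.minAreaRect(p),s[i,4]
def box3(c,r,z):
    b=plane(c,cv2.boxPoints(r),z)[:,:2]; ctr=b.mean(0); e=[b[1]-b[0],b[2]-b[1]]
    return ctr.round(4),[(round(float(np.linalg.norm(v)),3),round(float(np.arctan2(v[1],v[0])),3)) for v in e]
E
python3 - <<'E'
from h import *
c=bot.read_camera("top");im=c["img"]
h=cv2.cvtColor(im,cv2.COLOR_RGB2HSV)
y=cv2.inRange(h,(18,110,90),(35,255,255));p,r,a=blob(y,(270,215,320,285));print("meter",a,r,box3(c,r,.030))
w=cv2.inRange(h,(0,0,135),(180,70,255));w=cv2.morphologyEx(w,cv2.MORPH_CLOSE,np.ones((5,5)));p,r,a=blob(w,(245,150,340,205));print("fix",a,r,box3(c,r,.008))
def up(x0,y0,x1,y1,s):
    return cv2.resize(im[y0:y1,x0:x1],None,fx=s,fy=s,interpolation=cv2.INTER_CUBIC)
a=up(380,185,510,285,6);cv2.imwrite("pics/rack.png",a[:,:,::-1])
E
```

```text
meter 428 ((294.6325378417969, 248.08221435546875), (24.214088439941406, 48.48609924316406), 10.007979393005371) (array([0.434, 0.152]), [(0.14, -0.195), (0.071, -1.768)])
fix 1657 ((293.1950988769531, 179.24391174316406), (74.2099838256836, 26.50356674194336), 6.340191841125488) (array([0.6364, 0.1535]), [(0.079, -0.127), (0.221, -1.705)])
```

View pics/rack.png

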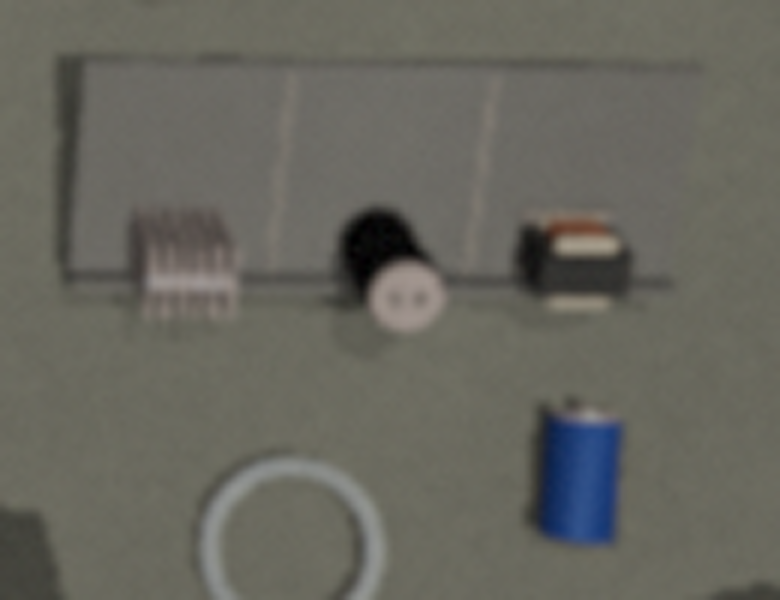

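```bash
python3 - <<'E'
from h import *
c=bot.read_camera("top")
f=lambda x,y:(380+(x+.5)/6-.5,185+(y+.5)/6-.5)
far=plane(c,[f(85,60),f(700,66)],.076);print("far",far)
d=far[0]-far[1];print(np.linalg.norm(d))
lip=plane(c,[f(66,277),f(672,285)],.041);print("lip",lip,np.linalg.norm(lip[0]-lip[1]))
for q in(d,lip[0]-lip[1]):print("rack yaw",np.arctan2(-q[0],q[1]))
yaw=np.arctan2(-d[0],d[1])
ct=plane(c,[f(407,296)],.094)[0]; print("can top",ct)
ux=np.array([np.cos(yaw),np.sin(yaw),0]);uy=np.array([-ux[1],ux[0],0]);s,k=np.sin(.4363),np.cos(.4363)
ax=-s*ux+k*np.array([0,0,1]); cc=ct-31*.001*ax; print("can c",cc)
lp=cc+.031*-ax; lp=lp-.0185*(k*ux+[0,0,s]); print("lip pt",lp)
tt=plane(c,[f(578,262)],.070)[0]; print("trafo top",tt)
t=lp+.0185*(k*ux+[0,0,s])+.019*ax
for sg in(-1,1):
  tc=t+sg*.095*uy;print("nbr",tc, proj(c,tc), )
  for e in(.021,-.021): print((proj(c,tc+e*uy+.019*ax)-[380,185])*6)
fy=-.127;my=-.195
M=np.array([.434,.152]);print("goal trafo",M+.09*np.array([-np.sin(my),np.cos(my)]))
print("tool yaw: tool x,y in world",R.from_quat(bot.observe()["ee_rot"]).as_matrix())
sc=bot.read_camera("scene");print(proj(sc,[cc,tc,cc+.031*ax,[.6364,.1535,.008]]))
E
```

```text
far [[ 0.58050198 -0.13266116  0.076     ]
 [ 0.57110304 -0.42044605  0.076     ]]
0.28793833658166273
lip [[ 0.47808244 -0.12621733  0.041     ]
 [ 0.46769994 -0.41666782  0.041     ]] 0.29063599880160335
rack yaw -0.03264799599200969
rack yaw -0.03573099476146926
can top [ 0.46751697 -0.2744593   0.094     ]
can c [ 0.48061025 -0.27488692  0.06590404]
lip pt [ 0.47694552 -0.27476723  0.02999017]
trafo top [ 0.48061513 -0.36196969  0.07      ]
nbr [ 0.48257761 -0.37000182  0.05502818] [[476.87709698 227.3763876 ]]
[[549.37197168 271.74655971]]
[[639.17945416 272.65369812]]
nbr [ 0.48877963 -0.18010307  0.05502818] [[410.14754594 226.70431185]]
[[143.43118204 267.6461833 ]]
[[233.11879478 268.55211091]]
goal trafo [0.45143899 0.24029429]
tool yaw: tool x,y in world [[ 9.13186676e-01  4.07541484e-01 -1.83353627e-04]
 [ 4.07541500e-01 -9.13186373e-01  7.57825983e-04]
 [ 1.41409492e-04 -7.66760802e-04 -9.99999696e-01]]
[[273.54179922 165.19533665]
 [287.46488371 177.39045321]
 [276.09928059 157.18221115]
 [317.96309142 249.90462237]]
```

{"api": "apply_moves", "payload": {
  "deltas": [
    [0.6,[0,0,0],1],
    [0.6,[0,0,0],1],
    [0.6,[0,0,0],1],
    [0.6,[0,0,0],1],
    [0.6,[0,0,0],0.53],
    [0.6,[0.65,-0.53,0.19],0],
    [0.6,[0.65,-0.53,0.19],0],
    [0.6,[0.65,-0.53,0.19],0],
    [0.6,[0.65,-0.53,0.19],0],
    [0.6,[0.65,-0.53,0.19],0],
    [0.6,[0.65,-0.53,0.19],0],
    [0.6,[0.65,-0.53,0.19],0],
    [0.6,[0.65,-0.53,0.19],0],
    [0.6,[0.65,-0.53,0.19],0],
    [0.6,[0.65,-0.53,0.19],0],
    [0.6,[0.65,-0.53,0.19],0],
    [0.6,[0.65,-0.53,0.19],0],
    [0.6,[0.65,-0.53,0.19],0],
    [0.6,[0.65,-0.53,0.19],0],
    [0.6,[0.65,-0.53,0.19],0]
  ],
  "newtons": 40
}}

```text
clock: 1.92
ee_pos: [0.4649, -0.2881, 0.1787]
ee_rot: [1.0, -0.017, -0.0, -0.0]
contact_force: [0.4, -0.1, 0.8]
grip_width: 0.802
grip_force: 0.0
```

{"api": "apply_moves", "payload": {
  "deltas": [
    [0.6,[0,0,0],0],
    [0.6,[0,0,0],0]
  ]
}}

```text
clock: 2.08
ee_pos: [0.4644, -0.2884, 0.1787]
ee_rot: [1.0, -0.016, -0.0, -0.0]
contact_force: [-1.1, -0.5, 0.4]
grip_width: 0.799
grip_force: 0.0
```

```bash
cat > go.py <<'E'
import sys
from h import *
x,y,z,yaw=map(float,sys.argv[1:5])
o=bot.observe();m=R.from_quat(o["ee_rot"]).as_matrix()
cy=np.arctan2(m[1,0],m[0,0]);turn=-(yaw-cy)
T=R.from_euler("z",yaw).as_matrix()@np.diag([1,-1,-1])
print("pos",o["ee_pos"].round(4),"yaw",cy.round(3),"turn u",(turn/.1).round(2))
d=np.array([x,y,z])-o["ee_pos"]
print("shift u before turn",(m.T@d/.025).round(2)," after turn",(T.T@d/.025).round(2))
E
python3 go.py .481 -.275 .066 -.033
python3 - <<'E'
from h import *
ims=[]
c=bot.read_camera("top");a=cv2.resize(c["img"][185:285,380:510],None,fx=4,fy=4,interpolation=2)
c=bot.read_camera("scene");b=cv2.resize(c["img"][130:230,220:350],None,fx=4,fy=4,interpolation=2)
cv2.imwrite("pics/g1.png",cv2.resize(np.hstack([a,b]),(800,308))[:,:,::-1])
E
```

```text
pos [ 0.4644 -0.2884  0.1787] yaw -0.032 turn u 0.01
shift u before turn [ 0.65 -0.55  4.51]  after turn [ 0.65 -0.56  4.51]
```

View pics/g1.png

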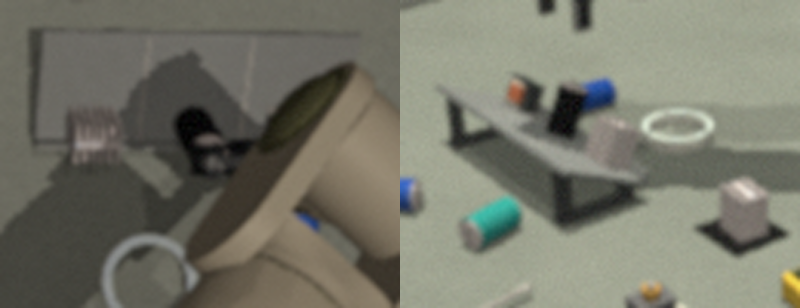

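The can sits at (567,108) in the right half of the picture, which matches the predicted projection. The fingers are above the rack and clear of it.

{"api": "apply_moves", "payload": {
  "deltas": [
    [0.6,[0.33,-0.28,0],0],
    [0.6,[0.33,-0.28,0],0],
    [0.6,[0,0,0.6],0],
    [0.6,[0,0,0.6],0],
    [0.6,[0,0,0.6],0],
    [0.6,[0,0,0.6],0],
    [0.6,[0,0,0.6],0],
    [0.6,[0,0,0.6],0],
    [0.6,[0,0,0.4],0],
    [0.6,[0,0,0.4],0],
    [0.6,[0,0,0],0],
    [0.6,[0,0,0],0]
  ]
}}

```text
clock: 3.18
ee_pos: [0.4813, -0.2754, 0.0691]
ee_rot: [1.0, -0.017, -0.0, -0.0]
contact_force: [-0.2, -0.1, 0.1]
grip_width: 0.801
grip_force: 0.0
```

{"api": "apply_moves", "payload": {
  "deltas": [
    [-0.6,[0,0,0],0],
    [-0.6,[0,0,0],0],
    [-0.6,[0,0,0],0],
    [-0.6,[0,0,0],0],
    [-0.6,[0,0,0],0],
    [-0.6,[0,0,0],0],
    [-0.6,[0,0,0],0],
    [-0.6,[0,0,0],0]
  ],
  "newtons": 30
}}

```text
clock: 3.85
ee_pos: [0.4814, -0.2757, 0.0699]
ee_rot: [1.0, -0.017, 0.001, 0.0]
contact_force: [-1.0, 1.6, 5.8]
grip_width: 0.411
grip_force: 29.7
```

{"api": "apply_moves", "payload": {
  "deltas": [
    [-0.6,[0,0,-0.5],0],
    [-0.6,[0,0,-0.7],0],
    [-0.6,[0,0,-0.7],0],
    [-0.6,[0,0,-0.7],0],
    [-0.6,[0,0,-0.7],0],
    [-0.6,[0,0,-0.7],0],
    [-0.6,[0,0,0],0],
    [-0.6,[0,0,0],0]
  ]
}}

```text
clock: 4.52
ee_pos: [0.4812, -0.2755, 0.1691]
ee_rot: [1.0, -0.017, 0.0, 0.0]
contact_force: [0.2, 1.0, -0.7]
grip_width: 0.417
grip_force: 30.3
```

```bash
python3 go.py .620 .1555 .17 -.127
python3 - <<'E'
from h import *
o=bot.observe();print(o["grip_width"],o["grip_force"])
c=bot.read_camera("scene");p=proj(c,o["ee_pos"])[0].astype(int);print(p)
b=cv2.resize(c["img"][p[1]-45:p[1]+85,p[0]-60:p[0]+60],None,fx=4,fy=4,interpolation=2)
cv2.imwrite("pics/g2.png",b[:,:,::-1])
E
```

```text
pos [ 0.4812 -0.2755  0.1691] yaw -0.033 turn u 0.94
shift u before turn [  4.98 -17.41  -0.04]  after turn [  3.32 -17.8   -0.03]
0.4169281222272702 30.250457525253296
[271 138]
```

View pics/g2.png

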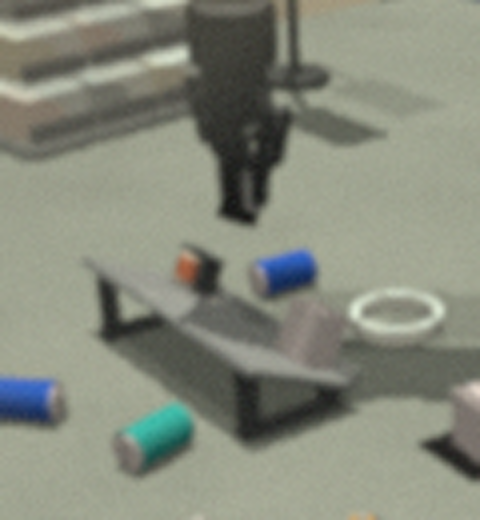

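{"api": "apply_moves", "payload": {
  "deltas": [
    [-0.6,[0,0,0],0.47],
    [-0.6,[0,0,0],0.47],
    [-0.6,[0.1,-0.5,0],0],
    [-0.6,[0.18,-0.7,0],0],
    [-0.6,[0.18,-0.7,0],0],
    [-0.6,[0.18,-0.7,0],0],
    [-0.6,[0.18,-0.7,0],0],
    [-0.6,[0.18,-0.7,0],0],
    [-0.6,[0.18,-0.7,0],0],
    [-0.6,[0.18,-0.7,0],0],
    [-0.6,[0.18,-0.7,0],0],
    [-0.6,[0.18,-0.7,0],0],
    [-0.6,[0.18,-0.7,0],0],
    [-0.6,[0.18,-0.7,0],0],
    [-0.6,[0.18,-0.7,0],0],
    [-0.6,[0.18,-0.7,0],0],
    [-0.6,[0.18,-0.7,0],0],
    [-0.6,[0.18,-0.7,0],0],
    [-0.6,[0.18,-0.7,0],0],
    [-0.6,[0.18,-0.7,0],0]
  ]
}}

```text
clock: 6.23
ee_pos: [0.5985, 0.024, 0.1678]
ee_rot: [0.998, -0.063, -0.001, -0.0]
contact_force: [0.5, 0.3, -0.8]
grip_width: 0.41
grip_force: 30.2
```

{"api": "apply_moves", "payload": {
  "deltas": [
    [-0.6,[0.18,-0.7,0],0],
    [-0.6,[0.14,-0.7,0],0],
    [-0.6,[0,-0.7,0],0],
    [-0.6,[0,-0.7,0],0],
    [-0.6,[0,-0.7,0],0],
    [-0.6,[0,-0.7,0],0],
    [-0.6,[0,-0.7,0],0],
    [-0.6,[0,-0.5,0],0],
    [-0.6,[0,0,0],0],
    [-0.6,[0,0,0],0]
  ]
}}

```text
clock: 7.07
ee_pos: [0.6235, 0.1554, 0.1683]
ee_rot: [0.998, -0.063, -0.001, 0.0]
contact_force: [0.0, 1.1, -0.6]
grip_width: 0.411
grip_force: 30.3
```

```bash
python3 go.py .6215 .1554 .055 -.127
python3 - <<'E'
from h import *
o=bot.observe();print(o["grip_width"],o["grip_force"])
c=bot.read_camera("scene");p=proj(c,o["ee_pos"])[0].astype(int);print(p)
b=cv2.resize(c["img"][p[1]-45:p[1]+85,p[0]-60:p[0]+60],None,fx=4,fy=4,interpolation=2)
cv2.imwrite("pics/g3.png",b[:,:,::-1])
E
```

```text
pos [0.6235 0.1554 0.1683] yaw -0.125 turn u 0.02
shift u before turn [-0.07  0.01  4.53]  after turn [-0.08  0.01  4.53]
0.41143815035546005 30.261635184288025
[322 198]
```

View pics/g3.png

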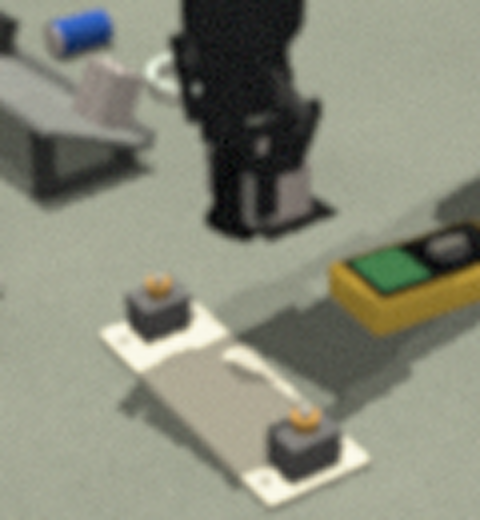

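{"api": "apply_moves", "payload": {
  "deltas": [
    [-0.6,[-0.07,0,0.7],0],
    [-0.6,[0,0,0.7],0],
    [-0.6,[0,0,0.7],0],
    [-0.6,[0,0,0.7],0],
    [-0.6,[0,0,0.7],0],
    [-0.6,[0,0,0.7],0],
    [-0.6,[0,0,0.25],0],
    [-0.6,[0,0,0.2],0],
    [-0.6,[0,0,0],0],
    [-0.6,[0,0,0],0]
  ],
  "newtons": 25
}}

```text
clock: 7.95
ee_pos: [0.6226, 0.1549, 0.0537]
ee_rot: [0.998, -0.064, 0.001, -0.0]
contact_force: [-0.9, 1.7, -0.0]
grip_width: 0.411
grip_force: 30.2
```

{"api": "apply_moves", "payload": {
  "deltas": [
    [-0.6,[0,0,0.06],0],
    [-0.6,[0,0,0.06],0],
    [-0.6,[0,0,0.06],0],
    [-0.6,[0,0,0.0],0]
  ]
}}

```text
clock: 8.28
ee_pos: [0.6221, 0.1552, 0.0482]
ee_rot: [0.998, -0.064, -0.0, 0.0]
contact_force: [-0.4, -0.4, -1.0]
grip_width: 0.413
grip_force: 30.2
```

{"api": "apply_moves", "payload": {
  "deltas": [
    [-0.6,[0,0,0.06],0],
    [-0.6,[0.06,0,0.01],0],
    [-0.6,[0.06,0,0.01],0],
    [-0.6,[0.06,0,0.015],0],
    [-0.6,[0.06,0,0.015],0],
    [-0.6,[0.06,0,0.02],0],
    [-0.6,[0.06,0,0.02],0],
    [-0.6,[0,0,0],0]
  ]
}}

```text
clock: 8.95
ee_pos: [0.6316, 0.1544, 0.0464]
ee_rot: [0.998, -0.064, 0.001, -0.0]
contact_force: [-4.2, 1.4, 11.9]
grip_width: 0.412
grip_force: 32.0
```

{"api": "apply_moves", "payload": {
  "deltas": [
    [-0.6,[0.06,0,0.03],0],
    [-0.6,[0.06,0,0.03],0],
    [-0.6,[0.06,0,0.03],0],
    [-0.6,[0.03,0,0.03],0],
    [-0.6,[0,0,0],0]
  ]
}}

```text
clock: 9.37
ee_pos: [0.6372, 0.1538, 0.0441]
ee_rot: [0.998, -0.064, 0.001, -0.0]
contact_force: [-4.5, 1.8, 15.2]
grip_width: 0.414
grip_force: 34.3
```

```bash
python3 - <<'E'
from h import *
o=bot.observe();print(o["contact_force"],o["ee_pos"],o["grip_width"])
c=bot.read_camera("scene")
b=cv2.resize(c["img"][185:285,260:380],None,fx=5,fy=5,interpolation=2)
cv2.imwrite("pics/g4.png",b[:,:,::-1])
E
```

```text
[-4.49667795  1.84853862 15.15973028] [0.63718645 0.15377011 0.04412151] 0.41433014173827754
```

View pics/g4.png

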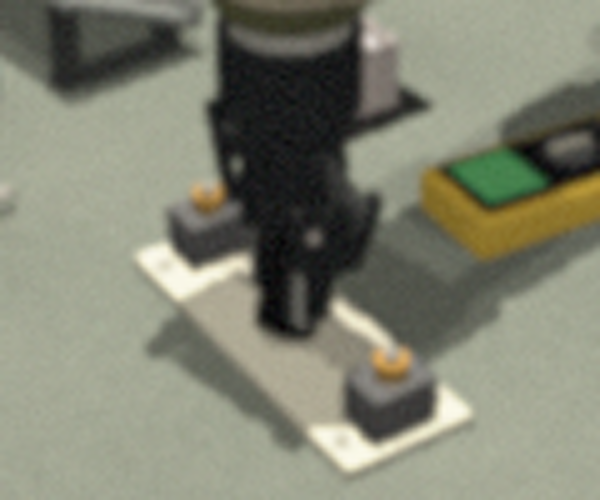

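{"api": "apply_moves", "payload": {
  "deltas": [
    [-0.6,[0,0,0.04],0],
    [-0.6,[0,0,0.04],0],
    [-0.6,[0,0,0],0],
    [-0.6,[0,0,0],0]
  ],
  "newtons": 20
}}

```text
clock: 9.75
ee_pos: [0.6382, 0.1537, 0.0434]
ee_rot: [0.998, -0.063, 0.003, -0.001]
contact_force: [-2.7, 0.9, 20.8]
grip_width: 0.413
grip_force: 35.3
```

{"api": "apply_moves", "payload": {
  "deltas": [
    [-0.6,[0,0,-0.06],0],
    [-0.1,[0,0,0],0],
    [0.0,[0,0,0],0],
    [0.1,[0,0,0],0],
    [0.3,[0,0,0],0],
    [0.5,[0,0,0],0],
    [0.6,[0,0,0],0],
    [0.6,[0,0,0],0],
    [0.6,[0,0,-0.3],0],
    [0.6,[0,0,-0.5],0],
    [0.6,[0,0,-0.6],0],
    [0.6,[0,0,-0.6],0],
    [0.6,[0,0,-0.6],0],
    [0.6,[0,0,-0.6],0],
    [0.6,[0,0,-0.6],0],
    [0.6,[0,0,-0.6],0],
    [0.6,[0,0,-0.6],0],
    [0.6,[0,0,0],0]
  ]
}}

```text
clock: 11.25
ee_pos: [0.6376, 0.1535, 0.1707]
ee_rot: [0.998, -0.064, 0.003, -0.0]
contact_force: [-0.1, -0.1, 1.3]
grip_width: 0.804
grip_force: 0.0
```

```bash
python3 go.py .4825 -.367 .17 -.033;python3 - <<'E'
from h import *
c=bot.read_camera("scene");t=bot.read_camera("top")
# expected can base/top pixels for centred upright can
for n,k in(("s",c),("t",t)):print(n,proj(k,[[.6364,.1535,.008],[.6364,.1535,.07]]).round(1))
b=cv2.resize(c["img"][185:285,260:380],None,fx=3,fy=3,interpolation=2)
a=cv2.resize(t["img"][140:240,240:360],None,fx=3,fy=3,interpolation=2)
cv2.imwrite("pics/g5.png",np.hstack([b,a])[:,:,::-1])
E
```

```text
pos [0.6376 0.1535 0.1707] yaw -0.127 turn u -0.94
shift u before turn [-3.510e+00  2.144e+01 -2.000e-02]  after turn [-5.51 21.01  0.03]
s [[318.  249.9]
 [318.  231.4]]
t [[293.2 179.2]
 [291.8 177.3]]
```

View pics/g5.png

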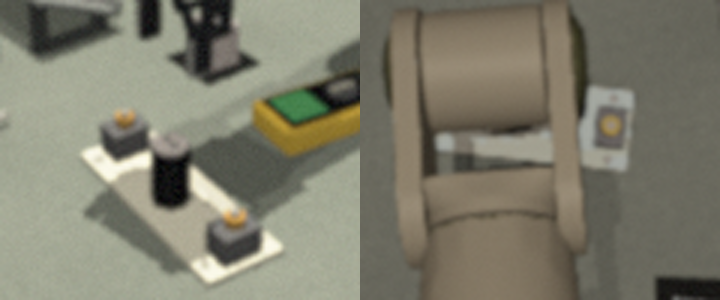

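The can stands upright between the posts, with its top near scene pixel (317,234). I'll go back for the transformer.

{"api": "apply_moves", "payload": {
  "deltas": [
    [0.6,[0,0,0],-0.47],
    [0.6,[0,0,0],-0.47],
    [0.6,[-0.2,0.75,0],0],
    [0.6,[-0.2,0.75,0],0],
    [0.6,[-0.2,0.75,0],0],
    [0.6,[-0.2,0.75,0],0],
    [0.6,[-0.2,0.75,0],0],
    [0.6,[-0.2,0.75,0],0],
    [0.6,[-0.2,0.75,0],0],
    [0.6,[-0.2,0.75,0],0],
    [0.6,[-0.2,0.75,0],0],
    [0.6,[-0.2,0.75,0],0],
    [0.6,[-0.2,0.75,0],0],
    [0.6,[-0.2,0.75,0],0],
    [0.6,[-0.2,0.75,0],0],
    [0.6,[-0.2,0.75,0],0],
    [0.6,[-0.2,0.75,0],0],
    [0.6,[-0.2,0.75,0],0],
    [0.6,[-0.2,0.75,0],0],
    [0.6,[-0.2,0.75,0],0]
  ]
}}

```text
clock: 13.02
ee_pos: [0.5343, -0.1816, 0.1651]
ee_rot: [1.0, -0.017, -0.001, -0.0]
contact_force: [0.6, 0.7, -0.3]
grip_width: 0.801
grip_force: 0.0
```

{"api": "apply_moves", "payload": {
  "deltas": [
    [0.6,[-0.2,0.75,0],0],
    [0.6,[-0.2,0.75,0],0],
    [0.6,[-0.2,0.75,0],0],
    [0.6,[-0.2,0.75,0],0],
    [0.6,[-0.2,0.75,0],0],
    [0.6,[-0.2,0.75,0],0],
    [0.6,[-0.2,0.75,0],0],
    [0.6,[-0.2,0.75,0],0],
    [0.6,[-0.2,0.75,0],0],
    [0.6,[-0.2,0.75,0],0],
    [0.6,[0,0,0],0],
    [0.6,[0,0,0],0]
  ]
}}

```text
clock: 14.02
ee_pos: [0.4784, -0.3669, 0.165]
ee_rot: [1.0, -0.017, -0.001, -0.001]
contact_force: [-0.6, 0.7, 0.1]
grip_width: 0.801
grip_force: 0.0
```

```bash
python3 go.py .4825 -.367 .065 -.033;python3 - <<'E'
from h import *
c=bot.read_camera("scene");t=bot.read_camera("top")
print("predicted trafo scene",proj(c,[[.4825,-.367,.055]]))
h=cv2.cvtColor(c["img"],cv2.COLOR_RGB2HSV)
m=cv2.inRange(h,(0,110,70),(16,255,255));p,r,a=blob(m,(240,140,300,185));print("coil scene",r,a)
hh=cv2.cvtColor(t["img"],cv2.COLOR_RGB2HSV)
d=cv2.inRange(hh,(0,0,0),(180,255,45));p,r,a=blob(d,(283,165,303,195));print("can top view",r,a)
b=cv2.resize(c["img"][130:200,240:320],None,fx=5,fy=5,interpolation=2)
a=cv2.resize(t["img"][145:215,240:340],None,fx=4,fy=5,interpolation=2)
cv2.imwrite("pics/g6.png",np.hstack([b,a])[:,:,::-1])
E
```

```text
pos [ 0.4784 -0.3669  0.165 ] yaw -0.035 turn u -0.02
shift u before turn [0.17 0.01 4.  ]  after turn [0.16 0.   4.  ]
predicted trafo scene [[259.42371797 160.21001017]]
coil scene ((258.0, 160.0), (4.0, 4.0), 0.0) 19Traceback (most recent call last):
  File "<stdin>", line 7, in <module>
  File "h.py", line 15, in blob
    n,l,s,_=cv2.connectedComponentsWithStats(k); i=1+np.argmax(s[1:,4])
                                                     ~~~~~~~~~^^^^^^^^^
    return _wrapfunc(a, 'argmax', axis=axis, out=out, **kwds)
    return bound(*args, **kwds)
ValueError: attempt to get argmax of an empty sequence
```

{"api": "apply_moves", "payload": {
  "deltas": [
    [0.6,[0.16,0,0.6],0],
    [0.6,[0,0,0.6],0],
    [0.6,[0,0,0.6],0],
    [0.6,[0,0,0.6],0],
    [0.6,[0,0,0.6],0],
    [0.6,[0,0,0.6],0],
    [0.6,[0,0,0.35],0],
    [0.6,[0,0,0],0],
    [0.6,[0,0,0],0]
  ]
}}

```text
clock: 14.87
ee_pos: [0.4832, -0.3664, 0.0675]
ee_rot: [1.0, -0.016, -0.0, -0.0]
contact_force: [0.4, 0.6, 0.8]
grip_width: 0.798
grip_force: 0.0
```

{"api": "apply_moves", "payload": {
  "deltas": [
    [-0.5,[0,0,0],0],
    [-0.5,[0,0,0],0],
    [-0.5,[0,0,0],0],
    [-0.5,[0,0,0],0],
    [-0.5,[0,0,0],0],
    [-0.5,[0,0,0],0],
    [-0.5,[0,0,0],0],
    [-0.5,[0,0,0],0]
  ],
  "newtons": 35
}}

```text
clock: 15.53
ee_pos: [0.4833, -0.367, 0.0684]
ee_rot: [1.0, -0.017, 0.001, 0.0]
contact_force: [-1.0, 2.0, 6.1]
grip_width: 0.483
grip_force: 36.5
```

{"api": "apply_moves", "payload": {
  "deltas": [
    [-0.5,[0,0,-0.5],0],
    [-0.5,[0,0,-0.7],0],
    [-0.5,[0,0,-0.7],0],
    [-0.5,[0,0,-0.7],0],
    [-0.5,[0,0,-0.7],0],
    [-0.5,[0,0,-0.7],0],
    [-0.5,[0,0,0],0],
    [-0.5,[0,0,0],0]
  ]
}}

```text
clock: 16.2
ee_pos: [0.483, -0.367, 0.1679]
ee_rot: [1.0, -0.017, 0.0, 0.001]
contact_force: [-0.7, 0.5, -3.5]
grip_width: 0.481
grip_force: 36.2
```

```bash
python3 go.py .443 .242 .165 -.195;python3 - <<'E'
from h import *
c=bot.read_camera("scene");t=bot.read_camera("top")
b=cv2.resize(c["img"][100:200,220:320],None,fx=4,fy=4,interpolation=2)
a=cv2.resize(t["img"][130:230,240:340],None,fx=4,fy=4,interpolation=2)
cv2.imwrite("pics/g6.png",np.hstack([b,a])[:,:,::-1])
E
```

```text
pos [ 0.483  -0.367   0.1679] yaw -0.033 turn u 1.62
shift u before turn [ -2.41 -24.29   0.09]  after turn [ -6.29 -23.59   0.11]
```

View pics/g6.png

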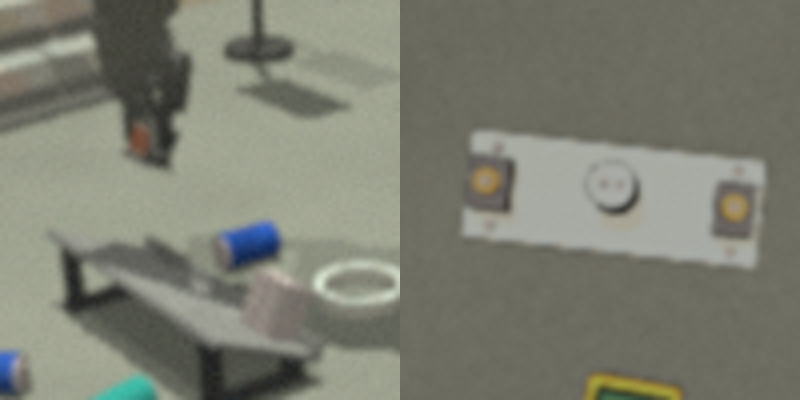

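The can's top is at about (291.8,175.8), against (291.8,177.3) expected, so it is roughly 4 mm off and inside tolerance. The transformer is held.

{"api": "apply_moves", "payload": {
  "deltas": [
    [-0.5,[0,0,0],0.81],
    [-0.5,[0,0,0],0.81],
    [-0.5,[-0.1,-0.4,0],0],
    [-0.5,[-0.2,-0.74,0],0],
    [-0.5,[-0.2,-0.74,0],0],
    [-0.5,[-0.2,-0.74,0],0],
    [-0.5,[-0.2,-0.74,0],0],
    [-0.5,[-0.2,-0.74,0],0],
    [-0.5,[-0.2,-0.74,0],0],
    [-0.5,[-0.2,-0.74,0],0],
    [-0.5,[-0.2,-0.74,0],0],
    [-0.5,[-0.2,-0.74,0],0],
    [-0.5,[-0.2,-0.74,0],0],
    [-0.5,[-0.2,-0.74,0],0],
    [-0.5,[-0.2,-0.74,0],0],
    [-0.5,[-0.2,-0.74,0],0],
    [-0.5,[-0.2,-0.74,0],0],
    [-0.5,[-0.2,-0.74,0],0],
    [-0.5,[-0.2,-0.74,0],0],
    [-0.5,[-0.2,-0.74,0],0]
  ]
}}

```text
clock: 17.97
ee_pos: [0.4591, -0.0299, 0.1666]
ee_rot: [0.995, -0.096, -0.001, -0.0]
contact_force: [-0.3, -0.1, -2.8]
grip_width: 0.486
grip_force: 36.1
```

{"api": "apply_moves", "payload": {
  "deltas": [
    [-0.5,[-0.2,-0.74,0],0],
    [-0.5,[-0.2,-0.74,0],0],
    [-0.5,[-0.2,-0.74,0],0],
    [-0.5,[-0.2,-0.74,0],0],
    [-0.5,[-0.2,-0.74,0],0],
    [-0.5,[-0.2,-0.74,0],0],
    [-0.5,[-0.2,-0.74,0],0],
    [-0.5,[-0.2,-0.74,0],0],
    [-0.5,[-0.2,-0.74,0],0],
    [-0.5,[-0.2,-0.74,0],0],
    [-0.5,[-0.2,-0.74,0],0],
    [-0.5,[-0.2,-0.74,0],0],
    [-0.5,[-0.2,-0.74,0],0],
    [-0.5,[-0.1,-0.74,0],0],
    [-0.5,[0,0,0],0],
    [-0.5,[0,0,0],0]
  ]
}}

```text
clock: 19.3
ee_pos: [0.443, 0.2362, 0.1665]
ee_rot: [0.995, -0.096, -0.001, 0.0]
contact_force: [-0.4, -0.1, -2.3]
grip_width: 0.484
grip_force: 36.3
```

```bash
python3 go.py .443 .242 .045 -.195
```

```text
pos [0.443  0.2362 0.1665] yaw -0.191 turn u 0.04
shift u before turn [-0.04 -0.23  4.86]  after turn [-0.05 -0.23  4.86]
```

{"api": "apply_moves", "payload": {
  "deltas": [
    [-0.5,[-0.05,-0.23,0.6],0],
    [-0.5,[0,0,0.7],0],
    [-0.5,[0,0,0.7],0],
    [-0.5,[0,0,0.7],0],
    [-0.5,[0,0,0.7],0],
    [-0.5,[0,0,0.7],0],
    [-0.5,[0,0,0.5],0],
    [-0.5,[0,0,0.2],0],
    [-0.5,[0,0,0],0],
    [-0.5,[0,0,0],0]
  ]
}}

```text
clock: 20.13
ee_pos: [0.444, 0.2412, 0.0477]
ee_rot: [0.995, -0.097, 0.0, -0.0]
contact_force: [-0.4, 0.6, -2.4]
grip_width: 0.484
grip_force: 36.3
```

{"api": "apply_moves", "payload": {
  "deltas": [
    [-0.5,[0,0,0.08],0],
    [-0.5,[0,0,0.08],0],
    [-0.5,[0,0,0.08],0],
    [-0.5,[0,0,0.0],0],
    [-0.5,[0,0,0.0],0]
  ],
  "newtons": 25
}}

```text
clock: 20.55
ee_pos: [0.4439, 0.2415, 0.0413]
ee_rot: [0.995, -0.097, 0.0, -0.0]
contact_force: [-0.2, 0.6, -1.3]
grip_width: 0.483
grip_force: 36.3
```

{"api": "apply_moves", "payload": {
  "deltas": [
    [-0.5,[0,0,0.06],0],
    [-0.5,[0,0,0.06],0],
    [-0.5,[0,0,0.06],0],
    [-0.5,[0,0,0.0],0]
  ]
}}

```text
clock: 20.88
ee_pos: [0.4444, 0.2416, 0.0378]
ee_rot: [0.995, -0.097, 0.001, -0.0]
contact_force: [-2.2, -1.3, 10.6]
grip_width: 0.485
grip_force: 38.1
```

Contact is as expected. Now I'll swing it upright.

{"api": "apply_moves", "payload": {
  "deltas": [
    [-0.5,[0.06,0,0.015],0],
    [-0.5,[0.06,0,0.015],0],
    [-0.5,[0.06,0,0.02],0],
    [-0.5,[0.06,0,0.025],0],
    [-0.5,[0.06,0,0.025],0],
    [-0.5,[0,0,0],0]
  ]
}}

```text
clock: 21.38
ee_pos: [0.4511, 0.2403, 0.0349]
ee_rot: [0.995, -0.098, -0.0, -0.0]
contact_force: [-4.5, 1.0, 9.6]
grip_width: 0.485
grip_force: 38.5
```

{"api": "apply_moves", "payload": {
  "deltas": [
    [-0.5,[0.06,0,0.03],0],
    [-0.5,[0.06,0,0.035],0],
    [-0.5,[0.06,0,0.035],0],
    [-0.5,[0.06,0,0.035],0],
    [-0.5,[0.03,0,0.03],0],
    [-0.5,[0,0,0],0]
  ]
}}

```text
clock: 21.88
ee_pos: [0.4578, 0.239, 0.0307]
ee_rot: [0.995, -0.097, -0.0, -0.0]
contact_force: [-3.6, 1.6, 8.4]
grip_width: 0.483
grip_force: 38.9
```

{"api": "apply_moves", "payload": {
  "deltas": [
    [-0.5,[0,0,0.04],0],
    [-0.5,[0,0,0.03],0],
    [-0.5,[0,0,0],0]
  ]
}}

```text
clock: 22.13
ee_pos: [0.4589, 0.2388, 0.0297]
ee_rot: [0.995, -0.097, 0.001, -0.0]
contact_force: [-1.0, -2.2, 12.3]
grip_width: 0.479
grip_force: 39.7
```

{"api": "apply_moves", "payload": {
  "deltas": [
    [-0.5,[0,0,-0.04],0],
    [0.0,[0,0,0],0],
    [0.1,[0,0,0],0],
    [0.2,[0,0,0],0],
    [0.4,[0,0,0],0],
    [0.5,[0,0,0],0],
    [0.5,[0,0,0],0],
    [0.5,[0,0,0],0],
    [0.5,[0,0,-0.3],0],
    [0.5,[0,0,-0.6],0],
    [0.5,[0,0,-0.7],0],
    [0.5,[0,0,-0.7],0],
    [0.5,[0,0,-0.7],0],
    [0.5,[0,0,-0.7],0],
    [0.5,[0,0,-0.7],0],
    [0.5,[0,0,-0.7],0],
    [0.5,[0,0,-0.7],0],
    [0.5,[0,0,0],0]
  ]
}}

```text
clock: 23.63
ee_pos: [0.4591, 0.2391, 0.1781]
ee_rot: [0.995, -0.097, 0.003, -0.001]
contact_force: [1.1, 0.5, 1.0]
grip_width: 0.749
grip_force: 0.0
```

{"api": "apply_moves", "payload": {
  "deltas": [
    [0.5,[0,0.7,0],0],
    [0.5,[0,0.7,0],0],
    [0.5,[0,0.7,0],0],
    [0.5,[0,0.7,0],0],
    [0.5,[0,0.7,0],0],
    [0.5,[0,0.7,0],0],
    [0.5,[0,0.7,0],0],
    [0.5,[0,0.7,0],0],
    [0.5,[0,0.7,0],0],
    [0.5,[0,0.7,0],0],
    [0.5,[0,0.7,0],0],
    [0.5,[0,0.7,0],0],
    [0.5,[0,0.7,0],0],
    [0.5,[0,0.7,0],0],
    [0.5,[0,0,0],0],
    [0.5,[0,0,0],0]
  ]
}}

```text
clock: 24.97
ee_pos: [0.4102, -0.0018, 0.1742]
ee_rot: [0.995, -0.098, -0.0, -0.0]
contact_force: [-0.7, -0.4, -0.5]
grip_width: 0.746
grip_force: 0.0
```

```bash
python3 - <<'E'
from h import *
c=bot.read_camera("scene");t=bot.read_camera("top")
g=[.4514,.2403];print("exp",[proj(k,[g+[.0],g+[.038]]).round(1).tolist() for k in(c,t)])
b=cv2.resize(c["img"][190:290,290:390],None,fx=4,fy=4,interpolation=2)
a=cv2.resize(t["img"][170:270,220:320],None,fx=4,fy=4,interpolation=2)
cv2.imwrite("pics/g7.png",np.hstack([b,a])[:,:,::-1])
E
```

```text
exp [[[385.9, 240.3], [387.2, 229.4]], [[265.4, 242.1], [263.8, 242.8]]]
```

View pics/g7.png

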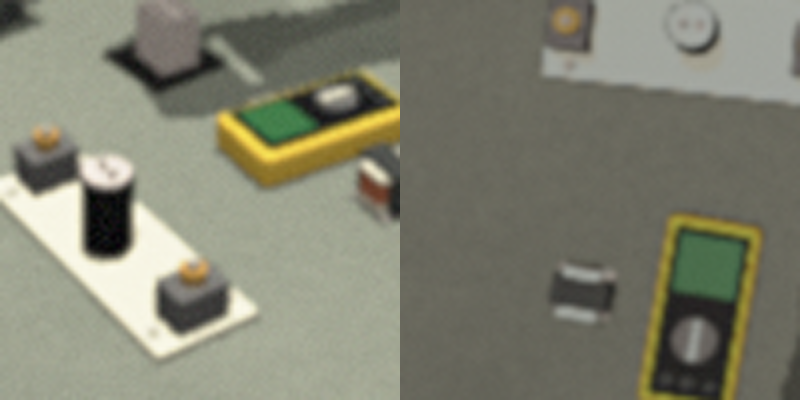

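The transformer stands upright and square at about (265.5,243.2), against about (264.5,242.4) expected. The can is upright midway on the fixture. I'm handing in.

```bash
python3 -c "
from cell import bot
print(bot.sign_off())"
```

```text
the job is handed in; nothing more can be done
None
```

The can stands upright on the fixture, about 4 mm from midway between its posts, and the transformer stands upright and square left of the meter, about 3 mm from its target; the job was handed in at about 25 s, but sign-off returned no verdict.

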